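# Hang the shaker caddy on the slotted upright and load it

### The job

Hang the grey two-cell shaker caddy on the slotted display upright: hook its four claws into the top two rows of slots and press it down until it is fully home and the sprung catch snaps out. Then stand the two sugar shakers in it, one in each cell, upright, and leave the rest of the counter as it is.

Things in the scene. Friction and masses are not known exactly. Their poses are not given: they have to be found in the camera images.
- upright: Slotted display upright, fixed: aluminium channel 69 mm wide (y), 30 mm deep, 207 mm high, black cap and inside, on a wooden foot 12 mm thick (150 mm in x by 120 mm, reaching 105 mm out before the face). Origin: on the worktop under the middle of its front face. x points horizontally into the upright, away from the robot; z up. The front face is the plane x = 0 and looks to -x.
- slots (a point): Point on the upright's front face, x = 0, y = 0, z = 110 mm (upright's axes). The front sheet is 4 mm thick, 22 mm free behind it. Slots in two columns centred at y = +18 and -18 mm, three rows; each slot 12 mm wide (y), 36 mm high; the rows' lower edges at z = 58, 110 and 162 mm.
- catch (a joint): Sprung brass roller (along y, 20 mm long, 12 mm thick) in the middle of the upright's face at z = 146 mm. 0 = fully out (5 mm proud), grows as it is pushed in, 0.007 at most; spring 6 N at 0, 1.5 N more per mm. As the caddy is pressed down, a chamfered tie between its arms pushes the roller in; it snaps out into the window above the tie when the caddy is home and then locks it against lifting.
- seat (a point): Point on the upright's face, y = 0, z = 90 mm: the caddy's origin lies here when it is home. To hang: caddy axes parallel to the upright's, origin at this y, 14 to 24 mm above this point (19 best); slide along +x until the heels meet the face (hooks wholly behind the sheet); then, still holding it level, press down to here (some 10 N to pass the catch). Let go before that, it tips off.
- caddy: Shaker caddy, about 0.4 kg, stands on the worktop at first: grey steel tray 62 mm (x) by 134 mm (y), walls 40 mm high, 3 mm thick, two dark arms with claws behind. Origin: level with the tray's underside, midway between the arms, in the plane of the arms' ends (heels), which come to lie on the upright's face. x points from the tray to the claws (+x), z up; tray centre at x = -72 mm.
- claws (a point): Point between the four claws, caddy x = 0, y = 0, z = 46 mm, caddy's axes. Claws at y = +18 and -18 mm, 6 mm thick, shank undersides at caddy z = 20 and z = 72 mm; shanks 12 mm high; from x = 6 mm on a hook reaches 14 mm below the shank's underside; the noses end at x = 15 mm. The arms end at z = 88 mm.
- handle (a point): Middle of the gripping part of the caddy's wooden loop handle, a bar 56 mm long (caddy x), 16 mm thick (caddy y) and 24 mm high, at caddy x = -72, y = 0, z = 80 mm; its top is at z = 92 mm. The board below it divides the cells.
- cell_left (a point): Centre of the floor of the cell at caddy +y (x = -72, y = 36, z = 3 mm); the cell is 56 x 56 mm inside, 37 mm deep.
- cell_right (a point): Centre of the floor of the cell at caddy -y (x = -72, y = -36, z = 3 mm); same size.
- shaker_a: Sugar shaker of clear glass with a grey cap, round, 44 mm in diameter, 90 mm high, cap 34 mm in diameter above z = 74 mm, about 0.1 kg, standing upright. Origin: centre of its underside, z up. Any cell will do.
- shaker_b: Second sugar shaker, the same.
- call_bell: Counter bell, 86 mm in diameter, 58 mm high; a bystander. Origin: centre of its underside.
- tongs: Steel pastry tongs lying on the worktop, 255 x 40 x 18 mm; a bystander.
- card_terminal: Black card payment terminal, 186 x 72 x 24 mm; a bystander.

How it is judged (in metres and radians):
On the way:
1. the caddy hangs in the top two rows of slots, fully home, with the catch snapped out (x of caddy in the frame of upright between -0.004 and 0.004 m and y of caddy in the frame of upright between -0.004 and 0.004 m and z of caddy in the frame of upright between 0.087 and 0.0925 m and angle between caddy's own z axis and vertical below 0.08 rad and angle between the x axis of caddy and the x axis of upright, either way round below 0.08 rad and value of joint catch below 0.0015 m), for 0.2 s.
At the end, for the whole second after the job is handed in: Caddy in the top two rows, origin within 4 mm of the upright's face and middle, at z 87 to 92.5 mm, level and square within 0.08 rad, catch in by less than 1.5 mm; one shaker in each cell, within 13 mm of the floor's centre, leaning under 0.1 rad; all at rest (all of step 1 and ((distance between shaker_a and cell_left below 0.013 m and distance between shaker_b and cell_right below 0.013 m) or (distance between shaker_b and cell_left below 0.013 m and distance between shaker_a and cell_right below 0.013 m)) and angle between each of shaker_a, shaker_b's own z axis and vertical below 0.1 rad and linear speed of each of caddy, shaker_a, shaker_b below 0.02 m/s); the robot touches nothing.
It fails at once if a bystander (bell, tongs, card terminal) is pushed more than 20 mm (distance of any of call_bell, tongs, card_terminal from where it was at the start of the episode above 0.02 m).
It also fails if it takes over 67 s, if anything falls off the work surface, if the arm or the gripper's body presses on something with over 40 N, if the wrist force passes 120 N, or if a joint passes its speed limit or range.

### The arm

A 6-joint arm with a two-finger parallel gripper is mounted at the origin on a cart in front of the work surface, level with it; the furniture and walls round the work are solid. World frame = base frame: x ahead of the robot, y to its left, z up, the work surface at z = 0. Lengths are in mm, angles in rad, forces in N, time in s.
With the tool pointing down it reaches from about 300 to 750 mm from the base axis. Payload 8.5 kg.
Tool frame: the origin (TCP) lies midway between the tips of the shut fingers; the grasp point (between the pads) lies 19 mm behind it; z points along the fingers, y is the line along which they close (so a half turn about z gives the same grasp; the last joint's range is limited). The gripper opens to 85 mm and grips with 20 to 120 N. Pads are 22 mm wide; open, the fingers measure 114 mm over their backs; the gripper's body (76 mm by 85 mm) begins 54 mm behind the grasp point. The pads swing forward as they close: fully open they stand 13 mm farther back than shut.
Start: joints at [1.105, 0.381, 1.297, -0, 1.464, -0.215], TCP at [136.491, 532.776, 231.322] pointing down, gripper open.
Joint ranges: [-3.11, 3.11], [-0.89, 2.33], [0.22, 2.48], [-1.42, 4.56], [0.17, 2.85], [-2.88, 2.88]. Speed limits (rad/s): [2.39, 2.39, 3.14, 3.14, 3.14, 3.14].

### API

Orientations are given as a unit quaternion [w, x, y, z].
In Python, from plant import * gives the robot as it stands.
- The arm moves only by the tool drive_tool, never from a script. Its argument "moves" is a list of rows, each a list of 7 numbers: the shift along the world's x, y, z in m, then the turn, a rotation vector about the world's x, y, z in rad, then the closure, from -1 (fully open) to 1 (shut). In form: [[tx, ty, tz, wx, wy, wz, gripper], ...]. A call has exactly 5 rows; each row is the pose to reach, as a shift and turn from the pose commanded when the call began; what a row does not reach only later rows make up. A row lasts 1/12 s, in which the tool goes at most 41.7 mm and 7.16 degrees, less where a joint would pass 70% of its speed; a pose out of reach is approached as far as the arm can. A call with a gripper value outside its range is refused whole. The fingers move at their own pace and stop on an object; the grip force is fixed at half the most. Time passes only in rows, so rows that repeat a pose let the fingers close, or fill a call up. It gives the time, the measured TCP pose, the force, the opening and the grip force at its end, in the units of the state.
- get_state(): the state, without advancing time (a new reading comes with each control period).
- grab_frame(name): name is "scene" or "top" or "wrist"; returns a dict with "img" (480x640x3 uint8, blue, green, red), "vfov" (degrees; the focal length in pixels is half the picture's height over the tangent of half this angle, whatever the lens; pixels are square), "cx", "cy" (the principal point, pixels), "world_from_camera" (4x4, takes a point from camera to world coordinates); the wrist camera has in their place "hand_eye" (4x4, takes a point from camera to tool coordinates, whose origin is the TCP and whose axes are the flange's). Camera axes: x right, y down, z forward; pixel columns grow to the right and rows downward; lengths in mm; the calibration is good to about 2 mm. A picture is of the moment at which its call begins: read the wrist's pose just before it. There is no depth.
- sign_off(): hands the job in; it is judged then, once.
Trained networks look in a picture, given as the dict that the camera call returned (one of the last four; its "shot" number tells which), for a name from the list of things; names that differ only in an ending like _2 or _b are one class to them, and where a whole thing is asked for, a point or a joint stands for the part that bears it (a point fixed in the world has none). Each returns a list of dicts, best first, with "confidence" (0 to 1); they miss things now and then, are a little off and sometimes report something else, mostly with a low value. They report only what shows in the picture. A call takes as long as a camera call.
- spot_in(picture, label): "position" ([x, y, z] in mm, in world coordinates, good to about 4 mm: the middle of the surface that is visible of it).
- regions_of(picture, label): "mask" (480x640 bool, what is visible of it).
- spot_point(picture, label): "position" ([x, y, z] in mm, in world coordinates, good to about 4 mm: a listed point, or the origin of a listed thing).
The state is a dict: "time_s": time; "joint_pos": joint angles; "qvel": joint speeds; "tau": joint torques, N m; "position": TCP position; "orientation": TCP orientation; "contact_force": force on the tool from outside, world axes, zero at the start; "moment": the same for the moment, N m; "grip_width": finger opening in mm; "finger_force": force on a finger pad.
Only numpy, scipy, OpenCV 4.12 (cv2) and the standard library are available. Lean on these libraries where they do the work, as an engineer would, in place of code of your own. Each camera call takes 0.05 s, during which the arm holds its last target. There are 200 camera calls.

## Working session

There is one attempt and no reset: what is moved stays moved. The work goes in short steps, Python scripts to look and compute and a tool call to move; the robot and the scene stay as the last step left them, time stands still between calls to the robot, and variables do not carry over. Pictures are saved under pics/ and viewed, at most 10 in all, crops included, and the job is handed in when it is done.

Besides the shell and the picture viewer there is one more tool, called after ">>>" by a JSON object that holds its "api" and its "payload". drive_tool: Moves the arm, as the interface text tells. Its arguments: {"type":"object","properties":{"moves":{"type":"array"}},"required":["moves"]}

```bash
mkdir -p pics; ls; cat > h.py <<'E'
from plant import *
import numpy as np, cv2
def look(names=("scene","top"),labels=("slots","seat","upright","caddy","claws","handle","cell_left","cell_right","shaker_a","call_bell","tongs","card_terminal")):
    out={}
    for n in names:
        p=grab_frame(n); out[n]=p
        for l in labels:
            r=spot_point(p,l)
            print(n,l,[(np.round(d["position"]).astype(int).tolist(),round(d["confidence"],2)) for d in r[:3]])
    return out
E
python3 - <<'E'
from h import *
s=get_state(); print(s["position"],s["orientation"],s["time_s"],s["grip_width"])
o=look()
cv2.imwrite("pics/scene0.png",o["scene"]["img"]);cv2.imwrite("pics/top0.png",o["top"]["img"])
print(get_state()["time_s"])
E
```

```text
pics
[136.36470384 532.50365787 230.69035424] [-2.44221764e-04  1.25072167e-01  9.92147348e-01 -7.29592341e-04] 0.0 85.50401421594455
scene slots [([558, -159, 111], 0.96)]
scene seat [([557, -162, 90], 0.89)]
scene upright [([562, -162, -2], 0.8)]
scene caddy [([548, 99, 1], 0.97)]
scene claws [([541, 95, 44], 0.55)]
scene handle [([471, 92, 72], 0.96)]
scene cell_left [([466, 128, 8], 0.74)]
scene cell_right [([517, -309, 0], 0.23)]
scene shaker_a [([456, -406, -1], 0.62), ([446, 309, -1], 0.56)]
scene call_bell [([464, 471, -1], 0.88), ([562, -166, 0], 0.63)]
scene tongs [([517, -310, 0], 0.89)]
scene card_terminal [([464, 622, -2], 0.78)]
top slots [([558, -166, 109], 0.72), ([462, 628, 2], 0.69), ([444, 304, 1], 0.39)]
top seat [([557, -162, 89], 0.77)]
top upright [([557, -164, 0], 0.61)]
top caddy [([540, 98, -1], 0.62), ([561, -164, 110], 0.48)]
top claws [([542, 98, 44], 0.82)]
top handle [([472, 85, 80], 0.82), ([464, 474, 0], 0.68)]
top cell_left [([466, 128, 6], 0.87), ([559, -160, 88], 0.31)]
top cell_right [([476, 51, 2], 0.95), ([470, 84, 79], 0.48)]
top shaker_a [([443, 304, 0], 0.64), ([458, -404, -3], 0.47)]
top call_bell [([463, 472, 0], 0.78)]
top tongs [([521, -302, 1], 0.91), ([459, -403, -6], 0.71), ([542, 99, 46], 0.41)]
top card_terminal [([558, -162, 88], 0.31)]
1.3
```

View images.

View pics/scene0.png

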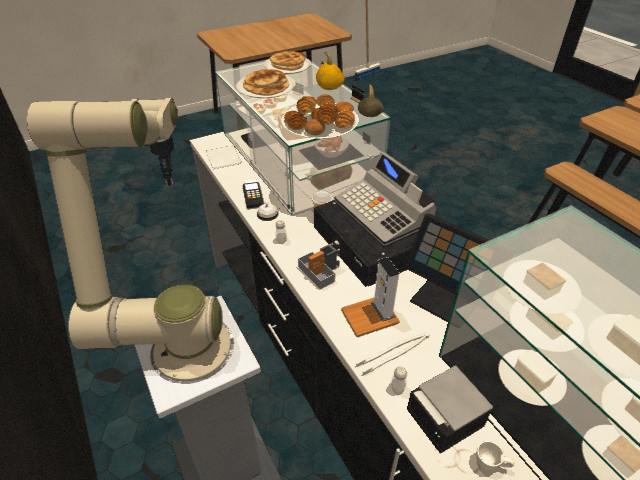

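View pics/top0.png

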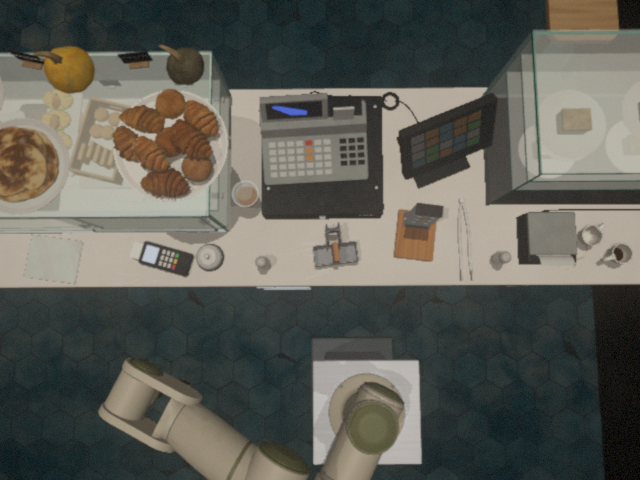

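```bash
python3 - <<'E'
from h import *
p=grab_frame("wrist"); print(np.round(p["hand_eye"],3),p["vfov"],p["cx"],p["cy"])
E
```

```text
[[-0.00000e+00 -9.64000e-01 -2.66000e-01  6.66960e+01]
 [ 1.00000e+00 -0.00000e+00  1.00000e-03  1.19300e+00]
 [-1.00000e-03 -2.66000e-01  9.64000e-01 -1.42335e+02]
 [ 0.00000e+00  0.00000e+00  0.00000e+00  1.00000e+00]] 67.19606707981028 318.01558840442897 239.78322860123785
```

>>> {"api": "drive_tool", "payload": {"moves": [[0.03,-0.03,0.02,0,0,0.08,-1],[0.055,-0.06,0.05,0,0,0.16,-1],[0.08,-0.1,0.07,0,0,0.24,-1],[0.1,-0.14,0.09,0,0,0.32,-1],[0.12,-0.18,0.09,0,0,0.38,-1]]}}

```text
time_s: 1.77
position: [243.5, 378.6, 318.3]
orientation: [0.001, -0.067, 0.998, 0.001]
contact_force: [1.0, -0.6, -0.4]
grip_width: 85.5
finger_force: 0.0
```

>>> {"api": "drive_tool", "payload": {"moves": [[0.025,-0.035,0,0,0,0,-1],[0.05,-0.07,0,0,0,0,-1],[0.075,-0.105,0,0,0,0,-1],[0.1,-0.14,0,0,0,0,-1],[0.12,-0.17,0,0,0,0,-1]]}}

```text
time_s: 2.18
position: [363.4, 207.7, 316.4]
orientation: [0.0, -0.065, 0.998, 0.0]
contact_force: [0.4, -0.2, 0.3]
grip_width: 85.5
finger_force: 0.0
```

>>> {"api": "drive_tool", "payload": {"moves": [[0.02,-0.035,0,0,0,0,-1],[0.04,-0.07,0,0,0,0,-1],[0.05,-0.1,0,0,0,0,-1],[0.05,-0.12,0,0,0,0,-1],[0.05,-0.12,0,0,0,0,-1]]}}

```text
time_s: 2.6
position: [413.2, 86.5, 316.0]
orientation: [-0.0, -0.062, 0.998, -0.0]
contact_force: [-0.2, 0.3, 1.2]
grip_width: 85.5
finger_force: 0.0
```

```bash
cat >> h.py <<'E'
from scipy.spatial.transform import Rotation as R
def wrist(labels,name=None):
    s=get_state(); p=grab_frame("wrist")
    q=np.array(s["orientation"]); T=np.eye(4); T[:3,:3]=R.from_quat(q[[1,2,3,0]]).as_matrix(); T[:3,3]=s["position"]
    p["wfc"]=T@p["hand_eye"]
    if name:
        cv2.imwrite(f"pics/{name}.png",p["img"]); np.savez(f"pics/{name}.npz",wfc=p["wfc"],f=240/np.tan(np.radians(p["vfov"]/2)),c=[p["cx"],p["cy"]])
    for l in labels:
        r=spot_point(p,l)
        print(l,[(np.round(d["position"],1).tolist(),round(d["confidence"],2)) for d in r[:2]])
    return p
def pix(name,P):
    d=np.load(f"pics/{name}.npz"); q=(np.linalg.inv(d["wfc"])@np.r_[P,1])[:3]; return q[:2]/q[2]*d["f"]+d["c"]
def ray(name,uv):
    d=np.load(f"pics/{name}.npz"); v=np.r_[(np.array(uv)-d["c"])/d["f"],1]; return d["wfc"][:3,3],d["wfc"][:3,:3]@v
def onz(name,uv,z):
    o,v=ray(name,uv); return o+v*(z-o[2])/v[2]
def tri(obs):
    A=np.zeros((3,3));b=np.zeros(3)
    for n,uv in obs:
        o,v=ray(n,uv); v=v/np.linalg.norm(v); M=np.eye(3)-np.outer(v,v); A+=M; b+=M@o
    return np.linalg.solve(A,b)
E
python3 - <<'E'
from h import *
wrist(["handle","cell_left","cell_right","claws","caddy"],"w1")
E
```

```text
handle [([474.3, 86.9, 78.9], 0.66)]
cell_left []
cell_right [([475.9, 57.1, 2.2], 0.94)]
claws [([538.2, 93.5, 46.2], 0.88)]
caddy [([548.3, 95.6, -1.7], 0.96)]
```

View pics/w1.png

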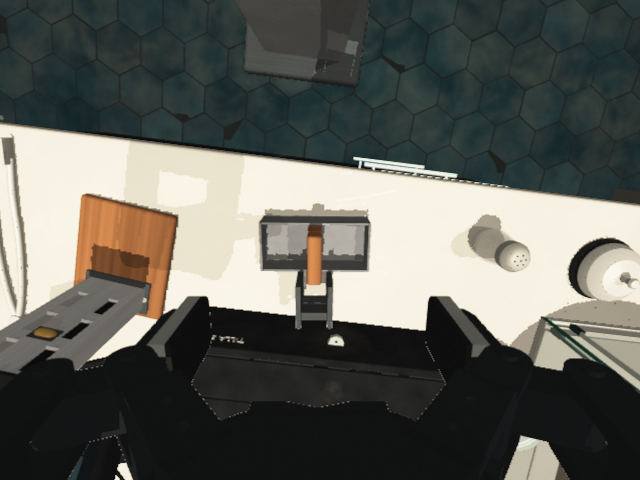

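>>> {"api": "drive_tool", "payload": {"moves": [[0.02,0,-0.04,0,0,0,-1],[0.04,0,-0.08,0,0,0,-1],[0.04,0,-0.1,0,0,0,-1],[0.04,0,-0.1,0,0,0,-1],[0.04,0,-0.1,0,0,0,-1]]}}

```text
time_s: 3.32
position: [452.3, 90.2, 216.2]
orientation: [-0.001, -0.065, 0.998, 0.0]
contact_force: [-0.0, 0.1, 0.5]
grip_width: 85.4
finger_force: 0.0
```

```bash
python3 - <<'E'
from h import *
wrist(["handle","cell_left","cell_right","claws","caddy"],"w2")
for n in ("w1","w2"):
    im=cv2.imread(f"pics/{n}.png"); h=cv2.cvtColor(im,cv2.COLOR_BGR2HSV)
    m=cv2.inRange(h,(5,110,60),(20,255,255)); k,l,st,c=cv2.connectedComponentsWithStats(m)
    for i in range(1,k):
        if st[i,4]>150: print(n,st[i],c[i].round(1),np.round(cv2.minAreaRect(np.argwhere(l==i)[:,::-1].astype(np.float32)),1) if 0 else cv2.minAreaRect(np.argwhere(l==i)[:,::-1].astype(np.float32)))
E
```

```text
handle [([474.3, 83.5, 77.5], 0.58)]
cell_left [([469.4, 124.9, 2.7], 0.81)]
cell_right [([477.4, 54.3, 3.7], 0.73)]
claws [([544.3, 93.2, 46.1], 0.89)]
caddy [([542.4, 94.5, -2.8], 0.91)]
w1 [  74  194  103  126 7649] [126.  245.3] ((121.35810852050781, 256.3986511230469), (97.94450378417969, 112.55299377441406), 8.972626686096191)
w1 [307 225  15  60 856] [314.  254.9] ((314.0, 254.5), (59.0, 14.0), 90.0)
w1 [ 34 327  23  11 187] [ 44.8 332.5] ((45.01923751831055, 332.4038391113281), (22.161123275756836, 9.805806159973145), 11.309932708740234)
w2 [    4   167   132   163 13122] [ 70.1 234.1] ((63.68777084350586, 248.09170532226562), (130.7760009765625, 148.41986083984375), 7.594643592834473)
w2 [ 304  208   21   80 1561] [313.7 247.4] ((314.0, 247.5), (79.0, 20.0), 90.0)
```

View pics/w2.png

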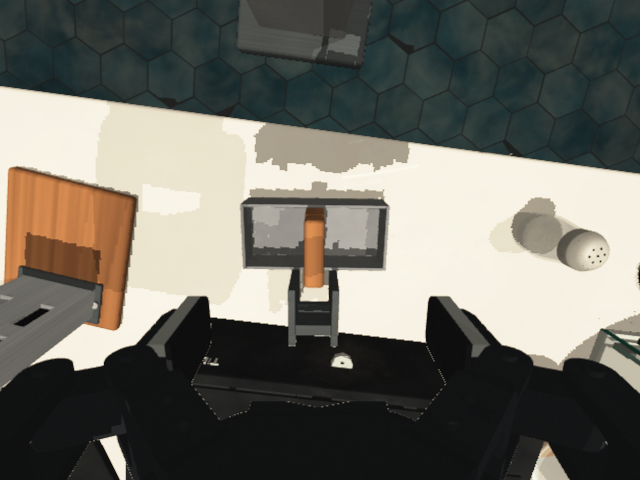

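```bash
python3 - <<'E'
from h import *
print(tri([("w1",(314,285)),("w2",(314,288))]), onz("w2",(314,288),92),onz("w2",(314,221),92),onz("w1",(314,285),92),onz("w1",(314,236),92))
# tray rim near edge z=40
for n,a,b in (("w1",(262,270),(368,270)),("w2",(244,269),(387,269))):
    A=onz(n,a,40);B=onz(n,b,40);print(n,A.round(1),B.round(1),((A+B)/2).round(1),np.arctan2(-(B-A)[0],(B-A)[1]))
# foot front edge, z=12
for n,a,b in (("w1",(83,195),(177,215)),("w2",(11,168),(136,197))):
    A=onz(n,a,12);B=onz(n,b,12);print(n,A.round(1),B.round(1),((A+B)/2).round(1),np.arctan2(-(B-A)[0],(B-A)[1]))
E
```

```text
[487.20472444  92.81893104 119.8310111 ] [498.85244817  94.1392972   92.        ] [444.88932771  87.23573327  92.        ] [498.76048777  93.85268321  92.        ] [443.95437621  87.14172997  92.        ]
w1 [508.5  30.1  40. ] [492.3 159.4  40. ] [500.4  94.8  40. ] 0.12468623110883949
w2 [510.2  29.1  40. ] [492.9 161.7  40. ] [501.6  95.4  40. ] 0.12963580713966955
w1 [ 448.5 -201.5   12. ] [459.4 -85.4  12. ] [ 453.9 -143.5   12. ] -0.0933383627777973
w2 [ 448.7 -200.9   12. ] [461.1 -84.2  12. ] [ 454.9 -142.6   12. ] -0.10616877610117126
```

>>> {"api": "drive_tool", "payload": {"moves": [[0.019,0,-0.03,0,0,0,-1],[0.019,0,-0.07,0,0,0,-1],[0.019,0,-0.11,0,0,0,-1],[0.019,0,-0.15,0,0,0,-1],[0.019,0,-0.155,0,0,0,-1]]}}

```text
time_s: 4.03
position: [469.0, 89.6, 56.9]
orientation: [-0.004, -0.064, 0.998, 0.001]
contact_force: [-1.5, -0.3, -0.2]
grip_width: 85.9
finger_force: 0.0
```

>>> {"api": "drive_tool", "payload": {"moves": [[0,0,0,0,0,0,1],[0,0,0,0,0,0,1],[0,0,0,0,0,0,1],[0,0,0,0,0,0,1],[0,0,0,0,0,0,1]]}}

```text
time_s: 4.45
position: [472.4, 89.5, 62.7]
orientation: [0.002, -0.065, 0.998, -0.0]
contact_force: [0.1, 0.0, -0.5]
grip_width: 25.6
finger_force: 0.0
```

>>> {"api": "drive_tool", "payload": {"moves": [[0,0,0,0,0,0,1],[0,0,0,0,0,0,1],[0,0,0,0,0,0,1],[0,0,0,0,0,0,1],[0,0,0,0,0,0,1]]}}

```text
time_s: 4.87
position: [472.3, 89.4, 62.5]
orientation: [0.001, -0.065, 0.998, -0.0]
contact_force: [-1.1, 0.4, 8.5]
grip_width: 15.2
finger_force: 59.8
```

>>> {"api": "drive_tool", "payload": {"moves": [[0,0,0.015,0,0,0,1],[-0.005,0,0.04,0,0,0,1],[-0.015,-0.01,0.07,0,0,0,1],[-0.03,-0.03,0.1,0,0,-0.05,1],[-0.04,-0.05,0.135,0,0,-0.1,1]]}}

```text
time_s: 5.28
position: [429.5, 39.6, 196.8]
orientation: [-0.002, -0.014, 1.0, 0.0]
contact_force: [1.3, -1.1, -4.0]
grip_width: 15.4
finger_force: 59.0
```

>>> {"api": "drive_tool", "payload": {"moves": [[-0.01,-0.02,0.03,0,0,-0.05,1],[-0.02,-0.04,0.065,0,0,-0.1,1],[-0.02,-0.055,0.1,0,0,-0.125,1],[-0.02,-0.06,0.13,0,0,-0.125,1],[-0.02,-0.06,0.13,0,0,-0.125,1]]}}

```text
time_s: 5.7
position: [412.7, -21.9, 331.7]
orientation: [0.005, 0.049, 0.999, -0.002]
contact_force: [1.3, 0.7, -1.9]
grip_width: 14.7
finger_force: 59.2
```

```bash
python3 - <<'E'
from h import *
s=get_state();print(s["position"],s["orientation"],s["grip_width"])
wrist(["slots","seat","upright","claws","caddy","handle"],"w3")
E
```

```text
[412.66464962 -21.9231859  331.66958326] [ 0.00496457  0.04883656  0.99879312 -0.00162631] 14.737125763109281
slots []
seat [([559.3, -163.2, 87.6], 0.89), ([410.8, -59.1, 274.3], 0.51)]
upright [([409.5, -54.9, 272.7], 0.17)]
claws [([482.2, -32.6, 315.7], 0.82)]
caddy [([485.5, -34.0, 266.5], 0.55)]
handle [([417.0, -25.8, 347.5], 0.67)]
```

View pics/w3.png

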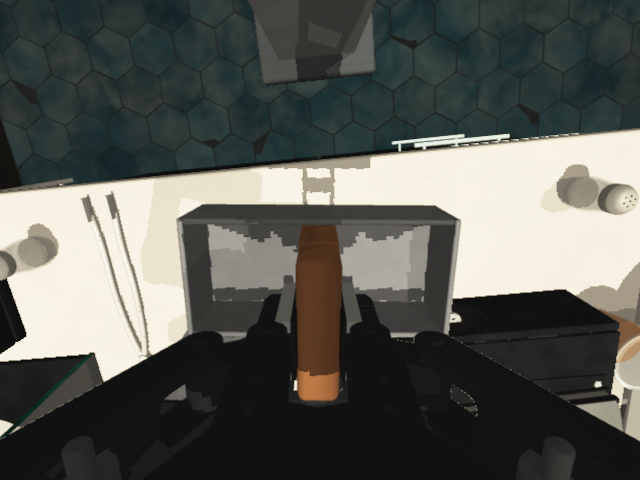

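```bash
python3 - <<'E'
from h import *
a=cv2.imread("pics/w1.png")[185:375,0:190]; b=cv2.imread("pics/scene0.png")[250:340,335:405]
A=cv2.resize(a,None,fx=3,fy=3,interpolation=cv2.INTER_CUBIC); cv2.imwrite("pics/c1.png",A)
E
```

```text
(no output)
```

View pics/c1.png

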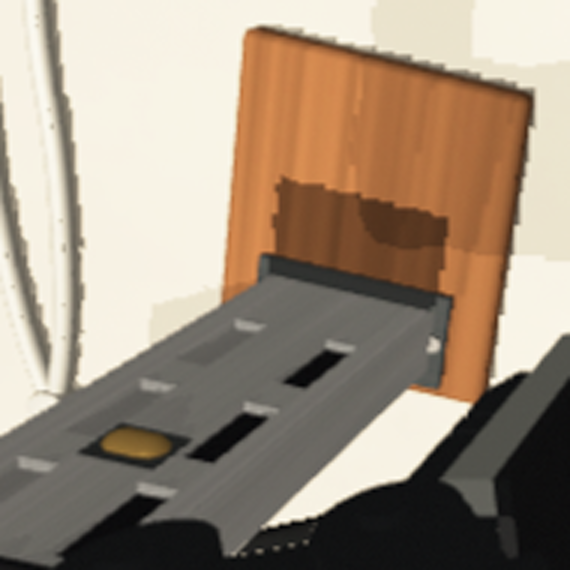

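```bash
cat > fit.py <<'E'
from h import *
from scipy.optimize import least_squares
O=[((0,24,58),(354,345)),((0,12,58),(330,341)),((0,24,110),(277,406)),((0,12,110),(245,403)),((0,24,162),(173,490)),((0,12,162),(138,485)),
((0,-12,58),(264,325)),((0,-24,58),(238,320)),((0,-12,110),(175,385)),((0,-24,110),(142,379)),((0,-12,162),(55,463)),((0,-24,162),(18,458)),
((-105,-60,12),(247,27)),((-105,60,12),(533,93))]
W=np.array([((X+.5)/3-.5,(Y+.5)/3-.5+185) for _,(X,Y) in O])
def pr(p):
    c,s=np.cos(p[2]),np.sin(p[2])
    return np.array([pix("w1",(p[0]+c*x-s*y,p[1]+s*x+c*y,z+(p[3] if len(p)>3 else 0))) for (x,y,z),_ in O])
for p0 in ([558,-160,-.1],[558,-160,-.1,0]):
    r=least_squares(lambda p:(pr(p)-W).ravel(),p0,loss="soft_l1"); print(r.x.round(3)); print((pr(r.x)-W).round(1).tolist())
E
python3 fit.py
```

```text
[ 5.58649e+02 -1.60005e+02 -1.41000e-01]
[[0.7, 0.8], [-1.3, -0.3], [0.4, 1.3], [-0.3, -0.3], [1.4, 0.4], [-0.1, -0.9], [0.6, 0.2], [-0.9, -0.5], [0.2, 0.3], [-0.4, -0.5], [1.0, 0.3], [-0.0, -1.1], [-1.6, -0.8], [-0.7, 2.2]]
[ 5.57323e+02 -1.58426e+02 -1.36000e-01  2.18900e+00]
[[1.1, 0.7], [-1.0, -0.4], [0.7, 1.3], [-0.1, -0.4], [1.4, 0.6], [-0.2, -0.7], [0.7, 0.2], [-0.8, -0.6], [0.2, 0.3], [-0.4, -0.4], [0.7, 0.6], [-0.4, -0.8], [-2.0, -1.3], [-0.5, 1.4]]
```

>>> {"api": "drive_tool", "payload": {"moves": [[-0.01,0.03,0,0,0,0,1],[-0.01,0.07,0,0,0,0,1],[-0.01,0.1,0,0,0,0,1],[-0.01,0.11,0,0,0,0,1],[-0.01,0.11,0,0,0,0,1]]}}

```text
time_s: 6.47
position: [401.1, 91.7, 325.5]
orientation: [-0.001, 0.046, 0.999, 0.0]
contact_force: [0.2, 0.6, -2.8]
grip_width: 15.0
finger_force: 59.7
```

```bash
python3 - <<'E'
from h import *
s=get_state();print(s["position"],s["orientation"],s["qvel"].round(3) if hasattr(s["qvel"],"round") else s["qvel"])
p=wrist(["slots","seat","upright"],"w4")
a=p["img"][180:380,0:220]
cv2.imwrite("pics/c4.png",cv2.resize(a,None,fx=3,fy=3,interpolation=cv2.INTER_CUBIC))
E
```

```text
[401.08238765  91.74497996 325.50926184] [-7.75822144e-04  4.58670632e-02  9.98947210e-01  2.86837295e-04] [-0.063 -0.     0.003 -0.021 -0.002 -0.053]
slots []
seat [([562.3, -160.8, 87.5], 0.89)]
upright [([559.6, -164.3, 1.4], 0.68)]
```

View pics/c4.png

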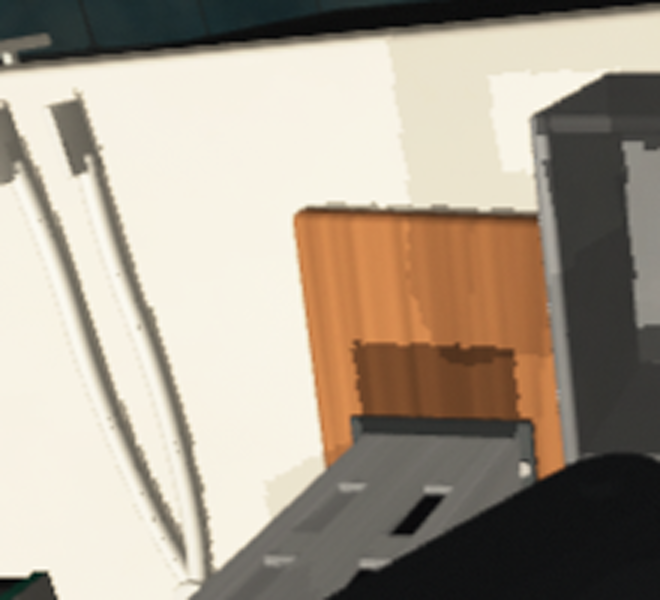

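```bash
cat >> fit.py <<'E'
print("joint")
O1=[(x,"w1",w) for (x,_),w in zip(O,W)]
O4=[(x,"w4",((X+.5)/3-.5,(Y+.5)/3-.5+180)) for x,(X,Y) in [((0,-24,58),(340,483)),((0,-12,58),(366,486)),((0,12,58),(425,487)),((0,24,58),(452,490)),((0,-24,110),(265,557)),((0,-12,110),(294,561)),((0,12,110),(362,560)),((0,24,110),(390,562)),((-105,-60,12),(297,209))]]
def res(p,L):
    c,s=np.cos(p[2]),np.sin(p[2])
    return np.array([pix(n,(p[0]+c*x-s*y,p[1]+s*x+c*y,z))-w for (x,y,z),n,w in L])
for L in (O1,O4,O1+O4):
    r=least_squares(lambda p:res(p,L).ravel(),[558,-160,-.1],loss="soft_l1"); print(r.x.round(3), res(r.x,L).round(1).tolist())
A=onz("w4",(535/3-.3,180+213/3-.3),12);B=onz("w4",(310/3-.3,180+209/3-.3),12);print(A,B,np.arctan2(-(A-B)[0],(A-B)[1]))
E
python3 fit.py | sed -n '/joint/,$p'
```

```text
joint
[ 5.58649e+02 -1.60005e+02 -1.41000e-01] [[0.7, 0.8], [-1.3, -0.3], [0.4, 1.3], [-0.3, -0.3], [1.4, 0.4], [-0.1, -0.9], [0.6, 0.2], [-0.9, -0.5], [0.2, 0.3], [-0.4, -0.5], [1.0, 0.3], [-0.0, -1.1], [-1.6, -0.8], [-0.7, 2.2]]
[ 5.59458e+02 -1.59835e+02 -1.66000e-01] [[-0.3, -0.1], [0.5, -0.5], [-0.2, 0.4], [0.3, 0.0], [-0.4, -0.3], [0.6, -1.0], [-0.7, 0.7], [0.6, 0.7], [-0.5, 0.0]]
[ 5.58956e+02 -1.59969e+02 -1.49000e-01] [[0.7, 1.2], [-1.3, 0.1], [0.5, 1.8], [-0.2, 0.0], [1.4, 0.9], [-0.1, -0.5], [0.6, 0.4], [-0.8, -0.4], [0.2, 0.5], [-0.3, -0.3], [1.1, 0.6], [0.1, -0.9], [-0.9, -0.7], [-0.1, 3.0], [-0.5, -0.2], [0.3, -0.7], [-0.4, -0.1], [0.1, -0.6], [-0.6, -0.4], [0.4, -1.2], [-0.9, 0.2], [0.4, 0.0], [-2.0, 0.3]]
[457.53130302 -97.32271098  12.        ] [ 446.61584768 -195.28633288   12.        ] -0.11096584752356925
```

```bash
python3 - <<'E'
from h import *
for n,o,a,b in (("w4",180,(297,218),(327,462)),("w1",185,(246,40),(225,290)),("w1",185,(531,102),(490,395))):
    f=lambda p:onz(n,(p[0]/3-.3,o+p[1]/3-.3),12)
    d=f(b)-f(a);print(f(a).round(1),np.arctan2(d[1],d[0]))
E
```

```text
[ 450.1 -202.    12. ] -0.13494333405508757
[ 452.5 -203.3   12. ] -0.12699759453555995
[464.2 -85.7  12. ] -0.11164316186438716
```

>>> {"api": "drive_tool", "payload": {"moves": [[0,-0.035,-0.015,0,0,-0.01,1],[0.01,-0.07,-0.03,0,0,-0.02,1],[0.02,-0.105,-0.05,0,0,-0.03,1],[0.03,-0.14,-0.07,0,0,-0.03,1],[0.035,-0.175,-0.09,0,0,-0.03,1]]}}

```text
time_s: 7.08
position: [436.9, -88.3, 235.3]
orientation: [0.0, 0.064, 0.998, -0.0]
contact_force: [0.4, 0.1, -3.0]
grip_width: 14.9
finger_force: 59.9
```

>>> {"api": "drive_tool", "payload": {"moves": [[0.01,-0.03,-0.02,0,0,0,1],[0.014,-0.055,-0.04,0,0,0,1],[0.017,-0.065,-0.06,0,0,0,1],[0.017,-0.065,-0.064,0,0,0,1],[0.017,-0.065,-0.064,0,0,0,1]]}}

```text
time_s: 7.5
position: [452.8, -151.1, 171.0]
orientation: [-0.002, 0.064, 0.998, 0.001]
contact_force: [0.5, -0.5, -3.3]
grip_width: 14.9
finger_force: 59.9
```

```bash
python3 - <<'E'
from h import *
s=get_state();print(s["position"],s["orientation"],s["contact_force"],s["moment"])
o=look(("scene","top"),("claws","caddy","handle","slots","seat","cell_right","cell_left"))
print(get_state()["position"])
a=o["scene"]["img"][240:345,320:420];b=o["top"]["img"][190:275,380:460]
A=cv2.resize(a,(480,504),interpolation=cv2.INTER_CUBIC);
cv2.imwrite("pics/c5.png",A)
E
```

```text
[ 452.76445844 -151.11907964  170.96262485] [-1.56260234e-03  6.40629571e-02  9.97944218e-01  9.13165687e-04] [ 0.53366717 -0.54609687 -3.33521095] [-0.05047571  0.04962421 -0.00230583]
scene claws [([520, -159, 150], 0.71)]
scene caddy [([527, -160, 109], 0.98), ([452, -147, 184], 0.74)]
scene handle [([453, -152, 183], 0.95)]
scene slots [([556, -157, 113], 0.87)]
scene seat [([554, -163, 89], 0.96)]
scene cell_right [([445, -184, 111], 0.59), ([467, 472, -1], 0.46)]
scene cell_left [([454, -114, 112], 0.7)]
top claws [([520, -157, 155], 0.55)]
top caddy [([524, -160, 112], 0.66), ([464, 626, 0], 0.16)]
top handle [([461, 625, 4], 0.62), ([455, -155, 191], 0.52)]
top slots [([558, -159, 109], 0.63)]
top seat [([556, -160, 93], 0.85), ([458, -405, -4], 0.45), ([448, 305, 1], 0.29)]
top cell_right [([451, -187, 113], 0.52)]
top cell_left [([458, -110, 113], 0.75), ([558, -160, 3], 0.22)]
[ 453.65769229 -150.45223531  172.18313597]
```

View pics/c5.png

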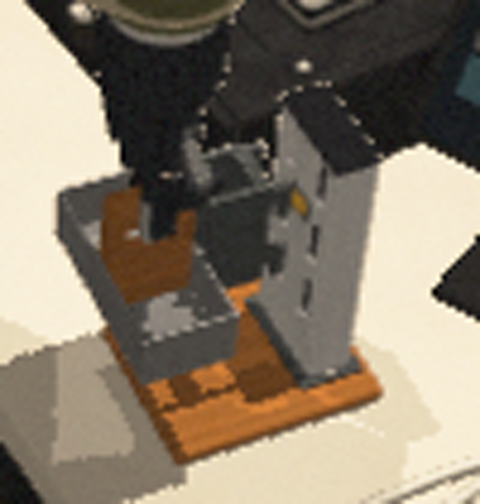

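>>> {"api": "drive_tool", "payload": {"moves": [[0,0.003,0,0,0,0,1],[0.005,0.0024,0,0,0,0,1],[0.01,0.0018,0,0,0,0,1],[0.016,0.001,0,0,0,0,1],[0.022,0.0003,0,0,0,0,1]]}}

```text
time_s: 8.72
position: [476.5, -150.3, 172.2]
orientation: [0.0, 0.063, 0.998, -0.0]
contact_force: [-1.0, 0.8, -3.0]
grip_width: 14.9
finger_force: 60.0
```

>>> {"api": "drive_tool", "payload": {"moves": [[0,0,0,0,0,0,1],[0.002,-0.0002,0,0,0,0,1],[0.004,-0.0005,0,0,0,0,1],[0.005,-0.0006,0,0,0,0,1],[0.005,-0.0006,0,0,0,0,1]]}}

```text
time_s: 9.13
position: [480.8, -150.8, 172.2]
orientation: [0.0, 0.063, 0.998, -0.0]
contact_force: [-0.2, 0.1, -3.4]
grip_width: 15.2
finger_force: 60.0
```

>>> {"api": "drive_tool", "payload": {"moves": [[0.002,-0.0002,0,0,0,0,1],[0.004,-0.0005,0,0,0,0,1],[0.006,-0.0007,0,0,0,0,1],[0.007,-0.0009,0,0,0,0,1],[0.007,-0.0009,0,0,0,0,1]]}}

```text
time_s: 9.55
position: [487.8, -151.7, 172.1]
orientation: [-0.0, 0.063, 0.998, 0.0]
contact_force: [0.2, 0.1, -3.6]
grip_width: 15.4
finger_force: 59.9
```

>>> {"api": "drive_tool", "payload": {"moves": [[0.001,-0.0001,0,0,0,0,1],[0.002,-0.0002,0,0,0,0,1],[0.003,-0.0004,0,0,0,0,1],[0.003,-0.0004,0,0,0,0,1],[0.003,-0.0004,0,0,0,0,1]]}}

```text
time_s: 9.97
position: [487.9, -151.3, 171.5]
orientation: [-0.004, 0.063, 0.998, 0.001]
contact_force: [-13.8, 1.8, -1.5]
grip_width: 15.0
finger_force: 60.4
```

>>> {"api": "drive_tool", "payload": {"moves": [[-0.001,0.0001,0,0,0,0,1],[-0.001,0.0001,-0.003,0,0,0,1],[-0.001,0.0001,-0.006,0,0,0,1],[-0.001,0.0001,-0.009,0,0,0,1],[-0.001,0.0001,-0.012,0,0,0,1]]}}

```text
time_s: 10.38
position: [487.5, -151.4, 160.2]
orientation: [-0.003, 0.063, 0.998, 0.0]
contact_force: [-10.5, 0.8, -2.6]
grip_width: 15.3
finger_force: 60.1
```

>>> {"api": "drive_tool", "payload": {"moves": [[0,0,-0.003,0,0,0,1],[0,0,-0.006,0,0,0,1],[0,0,-0.008,0,0,0,1],[0,0,-0.009,0,0,0,1],[0,0,-0.01,0,0,0,1]]}}

```text
time_s: 10.8
position: [487.9, -151.5, 152.1]
orientation: [-0.002, 0.063, 0.998, -0.0]
contact_force: [-20.7, 5.2, 27.4]
grip_width: 15.0
finger_force: 64.5
```

>>> {"api": "drive_tool", "payload": {"moves": [[0,0,-0.001,0,0,0,1],[0,0,-0.002,0,0,0,1],[0,0,-0.002,0,0,0,1],[0,0,-0.002,0,0,0,1],[0,0,0,0,0,0,1]]}}

```text
time_s: 11.22
position: [488.1, -151.6, 152.2]
orientation: [-0.001, 0.063, 0.998, -0.0]
contact_force: [-9.1, 1.7, 4.9]
grip_width: 15.0
finger_force: 61.3
```

>>> {"api": "drive_tool", "payload": {"moves": [[-0.001,0,0.002,0,0,0,1],[-0.001,0,0.002,0,0,0,1],[-0.001,0,0.002,0,0,0,1],[-0.001,0,0.002,0,0,0,1],[-0.001,0,0.002,0,0,0,1]]}}

```text
time_s: 11.63
position: [488.0, -151.8, 152.3]
orientation: [-0.001, 0.063, 0.998, 0.0]
contact_force: [-7.8, 0.4, 3.3]
grip_width: 15.1
finger_force: 61.1
```

```bash
python3 - <<'E'
from h import *
o=look(("scene","top"),("claws","caddy","slots","seat"))
s=get_state();print(s["position"],s["orientation"],s["contact_force"])
E
```

```text
scene claws [([520, -311, 1], 0.69), ([559, -159, 134], 0.68), ([563, -166, -1], 0.41)]
scene caddy [([562, -158, 89], 0.89)]
scene slots [([559, -155, 110], 0.65)]
scene seat [([558, -161, 90], 0.95), ([463, 621, -3], 0.16)]
top claws []
top caddy []
top slots [([559, -162, 109], 0.85)]
top seat [([559, -162, 90], 0.82)]
[ 488.02303168 -151.81323961  152.25562735] [-9.08983620e-04  6.27927287e-02  9.98026169e-01  1.10215690e-04] [-8.05735049  1.21057744  3.49016786]
```

>>> {"api": "drive_tool", "payload": {"moves": [[0,0,0.001,0,0,0,1],[0,0,0.002,0,0,0,1],[0,0,0.003,0,0,0,1],[0,0,0.003,0,0,0,1],[0,0,0.003,0,0,0,1]]}}

```text
time_s: 12.55
position: [488.1, -151.7, 154.6]
orientation: [-0.001, 0.063, 0.998, 0.0]
contact_force: [-5.2, 0.3, -7.2]
grip_width: 15.1
finger_force: 59.6
```

>>> {"api": "drive_tool", "payload": {"moves": [[0,0,0.001,0,0,0,1],[0,0,0.002,0,0,0,1],[0,0,0.002,0,0,0,1],[0,0,0.002,0,0,0,1],[0,0,0.002,0,0,0,1]]}}

```text
time_s: 12.97
position: [488.1, -151.7, 156.7]
orientation: [-0.001, 0.063, 0.998, 0.0]
contact_force: [-5.2, 0.5, -9.9]
grip_width: 15.0
finger_force: 59.1
```

>>> {"api": "drive_tool", "payload": {"moves": [[0,0,-0.002,0,0,0,1],[0,0,-0.004,0,0,0,1],[0,0,-0.005,0,0,0,1],[0,0,-0.005,0,0,0,1],[0,0,-0.005,0,0,0,1]]}}

```text
time_s: 13.38
position: [488.3, -151.9, 153.1]
orientation: [0.0, 0.063, 0.998, -0.0]
contact_force: [-11.8, 1.6, 0.4]
grip_width: 15.0
finger_force: 60.7
```

>>> {"api": "drive_tool", "payload": {"moves": [[0,0,-0.001,0,0,0,1],[0,0,-0.002,0,0,0,1],[0,0,-0.002,0,0,0,1],[0,0,-0.002,0,0,0,1],[0,0,-0.002,0,0,0,1]]}}

```text
time_s: 13.8
position: [488.3, -151.9, 152.3]
orientation: [0.001, 0.063, 0.998, -0.001]
contact_force: [-15.0, 3.5, 12.1]
grip_width: 14.8
finger_force: 62.2
```

```bash
python3 - <<'E'
from h import *
p=grab_frame("scene")
for l in("catch","caddy","claws","cell_left","cell_right","handle"): print(l,[(np.round(d["position"]).astype(int).tolist(),round(d["confidence"],2)) for d in spot_in(p,l)[:2]],[(np.round(d["position"]).astype(int).tolist(),round(d["confidence"],2)) for d in spot_point(p,l)[:2]])
A=cv2.resize(p["img"][250:330,335:415],None,fx=7,fy=7,interpolation=cv2.INTER_CUBIC);cv2.imwrite("pics/c6.png",A)
s=get_state();print(s["position"],s["contact_force"],s["moment"])
E
```

```text
Traceback (most recent call last):
ValueError: it knows: caddy, call_bell, card_terminal, cell_left, cell_right, claws, handle, seat, shaker, slots, tongs, upright
```

```bash
python3 - <<'E'
from h import *
p=grab_frame("scene")
for l in("caddy","claws","cell_left","cell_right","handle"): print(l,[(np.round(d["position"]).astype(int).tolist(),round(d["confidence"],2)) for d in spot_point(p,l)[:2]])
A=cv2.resize(p["img"][250:330,335:415],None,fx=7,fy=7,interpolation=cv2.INTER_CUBIC);cv2.imwrite("pics/c6.png",A)
s=get_state();print(s["position"],s["contact_force"],s["moment"])
E
```

```text
caddy [([559, -161, 93], 0.9), ([556, -163, 90], 0.54)]
claws [([557, -160, 133], 0.93)]
cell_left [([493, -114, 94], 0.98)]
cell_right [([481, -186, 94], 0.92), ([491, -112, 90], 0.67)]
handle [([486, -150, 162], 0.84)]
[ 488.31789706 -151.90190758  152.31037405] [-14.86356304   3.74289561  11.59843498] [ 0.60234457  1.90108015 -0.02605223]
```

View pics/c6.png

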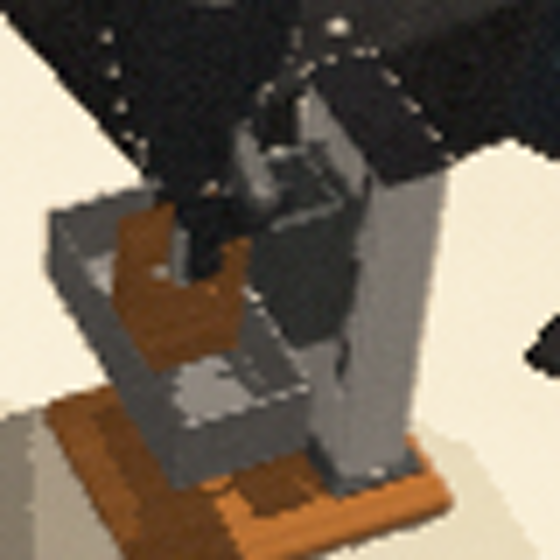

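>>> {"api": "drive_tool", "payload": {"moves": [[-0.001,0,-0.001,0,0,0,1],[-0.002,0,-0.002,0,0,0,1],[-0.002,0,-0.003,0,0,0,1],[-0.002,0,-0.004,0,0,0,1],[-0.002,0,-0.004,0,0,0,1]]}}

```text
time_s: 14.62
position: [486.8, -152.0, 150.0]
orientation: [0.002, 0.063, 0.998, -0.001]
contact_force: [-18.4, 6.3, 25.3]
grip_width: 15.1
finger_force: 64.8
```

>>> {"api": "drive_tool", "payload": {"moves": [[0,0,0.004,0,0,0,1],[0,0,0.005,0,0,0,1],[0,0,0.005,0,0,0,1],[0,0,0.005,0,0,0,1],[0,0,0.005,0,0,0,1]]}}

```text
time_s: 15.03
position: [487.3, -152.2, 151.2]
orientation: [0.001, 0.063, 0.998, -0.0]
contact_force: [0.4, 0.7, -3.4]
grip_width: 15.0
finger_force: 60.6
```

>>> {"api": "drive_tool", "payload": {"moves": [[0,0,0,0,0,0,-1],[0,0,0,0,0,0,-1],[0,0,0,0,0,0,-1],[0,0,0,0,0,0,-1],[0,0,0,0,0,0,-1]]}}

```text
time_s: 15.45
position: [486.8, -152.0, 151.3]
orientation: [0.0, 0.063, 0.998, -0.0]
contact_force: [-0.3, -0.6, 0.5]
grip_width: 74.8
finger_force: 0.0
```

>>> {"api": "drive_tool", "payload": {"moves": [[0,0,0,0,0,0,-1],[0,0,0.03,0,0,0,-1],[0,0,0.07,0,0,0,-1],[-0.02,0,0.11,0,0,0,-1],[-0.04,0.01,0.15,0,0,0,-1]]}}

```text
time_s: 15.87
position: [449.4, -144.0, 296.5]
orientation: [-0.0, 0.063, 0.998, -0.0]
contact_force: [0.1, -0.3, -0.2]
grip_width: 85.2
finger_force: 0.0
```

>>> {"api": "drive_tool", "payload": {"moves": [[-0.02,0,0.04,0,0,0,1],[-0.04,0,0.06,0,0,0,1],[-0.06,0,0.07,0,0,0,1],[-0.06,0,0.07,0,0,0,1],[-0.06,0,0.07,0,0,0,1]]}}

```text
time_s: 16.28
position: [389.5, -143.4, 365.6]
orientation: [0.001, 0.063, 0.998, -0.001]
contact_force: [-0.1, -0.1, -0.4]
grip_width: 25.4
finger_force: 0.0
```

```bash
python3 - <<'E'
from h import *
look(("scene","top"),("claws","caddy","handle","seat","cell_left","cell_right"))
wrist(["claws","caddy","handle","seat","cell_left","cell_right"],"w6")
im=cv2.imread("pics/w6.png")
print([pix("w6",P).round(0) for P in ((559,-161,146),(559,-161,207),(487,-152,182))])
c=pix("w6",(540,-158,150)).astype(int);y=max(0,min(c[1]-70,340));x=c[0]-90
cv2.imwrite("pics/c7.png",cv2.resize(im[y:y+140,x:x+180],None,fx=4,fy=4,interpolation=cv2.INTER_CUBIC)); print(x,y)
E
```

```text
scene claws [([554, -161, 132], 0.84), ([491, -114, 93], 0.58)]
scene caddy [([561, -158, 92], 0.63)]
scene handle [([481, -152, 162], 0.97)]
scene seat [([556, -162, 90], 0.68)]
scene cell_left [([491, -116, 90], 0.76)]
scene cell_right [([481, -187, 90], 0.74)]
top claws [([558, -161, 135], 0.68)]
top caddy [([559, -160, 89], 0.8)]
top handle [([486, -155, 166], 0.94)]
top seat [([558, -161, 89], 0.89), ([559, -162, 1], 0.32)]
top cell_left [([492, -115, 92], 0.94)]
top cell_right [([486, -188, 91], 0.67), ([458, -406, -1], 0.17)]
claws []
caddy []
handle []
seat []
cell_left [([492.1, -114.2, 87.1], 0.97)]
cell_right [([485.5, -187.2, 92.1], 0.8)]
[array([320., 356.]), array([321., 392.]), array([320., 312.])]
230 272
```

>>> {"api": "drive_tool", "payload": {"moves": [[0.02,0,-0.03,0,0,0,-1],[0.04,-0.005,-0.06,0,0,0,-1],[0.04,-0.005,-0.09,0,0,0,-1],[0.04,-0.005,-0.09,0,0,0,-1],[0.04,-0.005,-0.09,0,0,0,-1]]}}

```text
time_s: 17.75
position: [429.5, -148.2, 274.9]
orientation: [-0.001, 0.063, 0.998, 0.001]
contact_force: [-0.2, 0.1, 0.4]
grip_width: 60.7
finger_force: 0.0
```

```bash
python3 - <<'E'
from h import *
wrist(["handle","seat","cell_left","cell_right"],"w7")
im=cv2.imread("pics/w7.png")
for P in ((558,-161,146),(559,-161,207),(516,-155.5,182),(459,-148.6,182),(541,-152,178),(559,-161,178)): print(P,pix("w7",P).round(0))
cv2.imwrite("pics/c7.png",cv2.resize(im[225:425,220:420],None,fx=3,fy=3,interpolation=cv2.INTER_CUBIC))
h=cv2.cvtColor(im,cv2.COLOR_BGR2HSV); m=cv2.inRange(h,(14,110,60),(30,255,255)); k,l,st,c=cv2.connectedComponentsWithStats(m)
print([(st[i].tolist(),c[i].round(1)) for i in range(1,k) if st[i,4]>15])
E
```

```text
handle [([485.5, -152.5, 166.6], 0.67)]
seat [([559.7, -165.1, 90.5], 0.93), ([555.9, -167.4, 137.8], 0.74)]
cell_left [([492.0, -116.6, 93.9], 0.76), ([454.3, -405.2, -0.8], 0.34)]
cell_right [([481.9, -184.2, 88.7], 0.98)]
(558, -161, 146) [320. 375.]
(559, -161, 207) [321. 430.]
(516, -155.5, 182) [321. 355.]
(459, -148.6, 182) [321. 283.]
(541, -152, 178) [330. 380.]
(559, -161, 178) [321. 401.]
[]
```

View pics/c7.png

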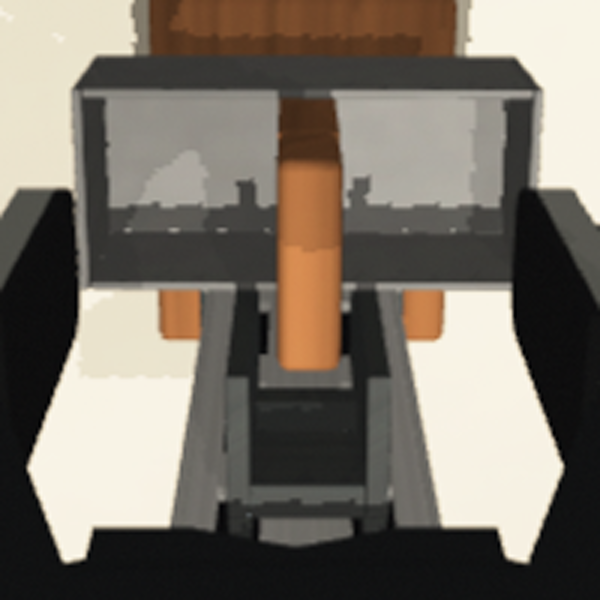

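```bash
python3 - <<'E'
from h import *
im=cv2.imread("pics/w7.png")
print("w7 col 313..333 mean bgr by row")
for r in range(346,410): print(r,im[r,314:330].mean(0).round(0).astype(int).tolist(),im[r,300:345:4].astype(int).sum(1).tolist())
E
```

```text
w7 col 313..333 mean bgr by row
346 [77, 132, 204] [96, 97, 294, 294, 430, 436, 416, 384, 310, 229, 88, 97]
347 [72, 123, 191] [93, 98, 293, 297, 403, 411, 394, 361, 300, 240, 89, 97]
348 [82, 107, 141] [93, 99, 293, 292, 340, 340, 333, 318, 291, 243, 88, 98]
349 [91, 100, 106] [92, 96, 292, 297, 298, 300, 297, 295, 289, 245, 86, 93]
350 [94, 99, 101] [164, 98, 293, 294, 301, 297, 292, 294, 291, 264, 87, 154]
351 [94, 99, 102] [261, 97, 293, 294, 299, 296, 295, 295, 289, 267, 88, 255]
352 [94, 99, 102] [284, 97, 322, 292, 300, 296, 293, 293, 292, 307, 85, 282]
353 [94, 100, 102] [285, 96, 331, 295, 300, 296, 294, 294, 291, 319, 86, 287]
354 [55, 57, 58] [286, 95, 183, 167, 176, 170, 171, 171, 180, 209, 91, 288]
355 [31, 32, 32] [288, 98, 96, 95, 98, 90, 99, 92, 100, 112, 91, 289]
356 [31, 33, 32] [281, 95, 95, 98, 100, 91, 100, 92, 91, 92, 87, 288]
357 [30, 32, 32] [276, 99, 91, 98, 96, 91, 101, 92, 96, 91, 89, 285]
358 [34, 36, 35] [274, 96, 105, 109, 105, 111, 107, 99, 97, 99, 86, 283]
359 [43, 45, 44] [274, 105, 138, 137, 137, 138, 138, 109, 111, 108, 87, 276]
360 [45, 47, 45] [27
[... 2978 characters left out ...]
9, 321, 321, 319, 321, 316, 311, 276, 72, 147]
401 [101, 107, 110] [132, 54, 327, 321, 323, 320, 324, 317, 310, 302, 69, 149]
402 [101, 107, 110] [117, 52, 327, 320, 322, 317, 321, 316, 311, 314, 59, 91]
403 [101, 107, 110] [100, 51, 327, 316, 320, 316, 324, 316, 313, 244, 50, 52]
404 [101, 107, 110] [66, 48, 328, 320, 325, 316, 322, 316, 222, 113, 50, 51]
405 [91, 96, 98] [55, 52, 194, 293, 322, 317, 325, 173, 96, 53, 53, 52]
406 [59, 61, 62] [53, 51, 72, 146, 249, 247, 167, 65, 49, 53, 55, 52]
407 [28, 28, 28] [53, 52, 47, 49, 114, 113, 52, 54, 53, 52, 49, 53]
408 [18, 17, 17] [53, 50, 50, 52, 53, 55, 53, 51, 52, 49, 50, 55]
409 [18, 18, 17] [49, 51, 53, 51, 51, 52, 54, 51, 51, 51, 53, 45]
```

>>> {"api": "drive_tool", "payload": {"moves": [[0.03,-0.002,0,0,0,0,-1],[0.057,-0.0035,-0.02,0,0,0,-1],[0.057,-0.0035,-0.055,0,0,0,-1],[0.057,-0.0035,-0.09,0,0,0,-1],[0.057,-0.0035,-0.123,0,0,0,-1]]}}

```text
time_s: 18.42
position: [487.2, -152.0, 151.3]
orientation: [0.001, 0.063, 0.998, -0.0]
contact_force: [0.8, 0.8, -0.9]
grip_width: 85.0
finger_force: 0.0
```

>>> {"api": "drive_tool", "payload": {"moves": [[0,0,0,0,0,0,1],[0,0,0,0,0,0,1],[0,0,0,0,0,0,1],[0,0,0,0,0,0,1],[0,0,0,0,0,0,1]]}}

```text
time_s: 18.83
position: [487.5, -152.4, 154.0]
orientation: [0.002, 0.063, 0.998, -0.001]
contact_force: [-0.2, 0.7, 0.8]
grip_width: 25.6
finger_force: 0.0
```

>>> {"api": "drive_tool", "payload": {"moves": [[0,0,0,0,0,0,1],[0,0,0,0,0,0,1],[0,0,0,0,0,0,1],[0,0,0,0,0,0,1],[0,0,0,0,0,0,1]]}}

```text
time_s: 19.25
position: [487.2, -152.2, 153.5]
orientation: [0.001, 0.063, 0.998, -0.001]
contact_force: [-1.6, 0.7, 7.5]
grip_width: 14.8
finger_force: 60.4
```

>>> {"api": "drive_tool", "payload": {"moves": [[0,0,0.001,0,0,0,1],[0,0,0.002,0,0,0,1],[0,0,0.003,0,0,0,1],[0,0,0.004,0,0,0,1],[0,0,0.004,0,0,0,1]]}}

```text
time_s: 19.67
position: [487.2, -152.0, 156.0]
orientation: [0.0, 0.063, 0.998, -0.0]
contact_force: [5.1, -0.4, -5.3]
grip_width: 14.6
finger_force: 58.8
```

```bash
python3 - <<'E'
from h import *
s=get_state();print(s["position"],s["orientation"],s["contact_force"],s["moment"])
E
```

```text
[ 487.20515355 -152.04756265  155.99974936] [ 4.64533663e-04  6.28970400e-02  9.98019912e-01 -3.87389078e-05] [ 5.11913855 -0.39892273 -5.27140699] [-0.11367112 -0.75094382  0.02671543]
```

>>> {"api": "drive_tool", "payload": {"moves": [[0,0,0.001,0,0,0,1],[0,0,0.002,0,0,0,1],[0,0,0.003,0,0,0,1],[0,0,0.003,0,0,0,1],[0,0,0.003,0,0,0,1]]}}

```text
time_s: 20.08
position: [487.3, -152.0, 158.2]
orientation: [0.0, 0.063, 0.998, 0.0]
contact_force: [8.7, -2.1, -10.5]
grip_width: 15.1
finger_force: 59.0
```

```bash
python3 - <<'E'
from h import *
s=get_state();print(s["position"],s["orientation"],s["contact_force"],s["moment"])
look(("scene","top"),("claws","caddy","handle","seat","cell_left","cell_right"))
E
```

```text
[ 487.26317015 -151.97876095  158.21718941] [1.63463253e-04 6.29250864e-02 9.98018215e-01 2.23783091e-04] [  8.6923075   -2.06041621 -10.53379446] [-0.17166962 -0.94794443 -0.07497456]
scene claws [([556, -161, 136], 0.83)]
scene caddy [([558, -162, 94], 0.84)]
scene handle [([483, -152, 165], 0.87)]
scene seat [([556, -162, 90], 0.97), ([483, -150, 168], 0.68)]
scene cell_left [([490, -115, 98], 0.62), ([555, -162, 136], 0.38)]
scene cell_right [([479, -188, 97], 0.76), ([489, -116, 94], 0.4)]
top claws []
top caddy []
top handle [([486, -156, 170], 0.64), ([560, -162, 89], 0.4)]
top seat [([559, -163, 90], 0.62), ([455, -402, -3], 0.38)]
top cell_left [([492, -116, 96], 0.53)]
top cell_right [([485, -192, 94], 0.49)]
```

>>> {"api": "drive_tool", "payload": {"moves": [[0,0,0.001,0,0,0,1],[0,0,0.002,0,0,0,1],[0,0,0.003,0,0,0,1],[0,0,0.004,0,0,0,1],[0,0,0.004,0,0,0,1]]}}

```text
time_s: 21.2
position: [487.5, -151.9, 161.6]
orientation: [0.0, 0.063, 0.998, 0.001]
contact_force: [11.0, -0.5, -12.1]
grip_width: 14.6
finger_force: 59.7
```

```bash
python3 - <<'E'
from h import *
for i in range(2): look(("scene","top"),("claws","caddy","cell_left","cell_right"))
p=grab_frame("scene"); m=regions_of(p,"caddy"); print([(d["confidence"],d["mask"].sum()) for d in m[:2]])
E
```

```text
scene claws [([554, -162, 142], 0.86), ([556, -159, 94], 0.71), ([461, 620, -3], 0.43)]
scene caddy [([560, -162, 94], 0.58)]
scene cell_left [([487, -114, 102], 0.6)]
scene cell_right [([479, -186, 99], 0.96)]
top claws []
top caddy []
top cell_left [([494, -111, 99], 0.73)]
top cell_right [([480, -185, 101], 0.82)]
scene claws [([557, -159, 139], 0.83), ([465, 474, -2], 0.5)]
scene caddy [([559, -156, 98], 0.57)]
scene cell_left [([490, -116, 99], 0.92)]
scene cell_right [([463, 471, 1], 0.55)]
top claws []
top caddy []
top cell_left [([495, -114, 98], 0.77), ([461, 625, 4], 0.44), ([558, -164, 110], 0.37)]
top cell_right [([479, -187, 100], 0.74), ([560, -164, 109], 0.53)]
[(0.78, np.int64(1294))]
```

>>> {"api": "drive_tool", "payload": {"moves": [[0,0,-0.002,0,0,0,1],[0,0,-0.004,0,0,0,1],[0,0,-0.006,0,0,0,1],[0,0,-0.008,0,0,0,1],[0,0,-0.01,0,0,0,1]]}}

```text
time_s: 22.72
position: [487.2, -152.2, 153.6]
orientation: [0.001, 0.063, 0.998, -0.0]
contact_force: [-3.8, 1.1, 17.3]
grip_width: 14.9
finger_force: 64.2
```

>>> {"api": "drive_tool", "payload": {"moves": [[0,0,0,0,0,0,1],[0,0,0,0,0,0,-1],[0,0,0,0,0,0,-1],[0,0,0,0,0,0,-1],[0,0,0,0,0,0,-1]]}}

```text
time_s: 23.13
position: [486.4, -151.8, 152.8]
orientation: [-0.001, 0.063, 0.998, 0.0]
contact_force: [0.2, 0.5, -0.6]
grip_width: 62.9
finger_force: 0.0
```

>>> {"api": "drive_tool", "payload": {"moves": [[0,0,0.04,0,0,0,-1],[0,0,0.08,0,0,0,-0.5],[0,0,0.09,0,0,0,0.3],[0.025,-0.003,0.09,0,0,0,0.3],[0.055,-0.007,0.09,0,0,0,0.3]]}}

```text
time_s: 23.55
position: [541.7, -158.9, 244.7]
orientation: [0.001, 0.063, 0.998, -0.001]
contact_force: [0.1, -0.2, -0.7]
grip_width: 30.7
finger_force: 0.0
```

>>> {"api": "drive_tool", "payload": {"moves": [[0,0,0,0,0,0,0.3],[0,0,-0.01,0,0,0,0.3],[0,0,-0.025,0,0,0,0.3],[0,0,-0.04,0,0,0,0.3],[0,0,-0.05,0,0,0,0.3]]}}

```text
time_s: 23.97
position: [541.0, -158.6, 191.4]
orientation: [-0.001, 0.063, 0.998, 0.0]
contact_force: [0.3, 0.1, 0.0]
grip_width: 29.5
finger_force: 0.0
```

>>> {"api": "drive_tool", "payload": {"moves": [[0,0,-0.004,0,0,0,0.3],[0,0,-0.008,0,0,0,0.3],[0,0,-0.012,0,0,0,0.3],[0,0,-0.015,0,0,0,0.3],[0,0,-0.017,0,0,0,0.3]]}}

```text
time_s: 24.38
position: [542.0, -159.1, 176.9]
orientation: [0.001, 0.063, 0.998, -0.0]
contact_force: [-5.1, 2.1, 19.1]
grip_width: 29.8
finger_force: 9.8
```

>>> {"api": "drive_tool", "payload": {"moves": [[0,0,-0.001,0,0,0,0.3],[0,0,-0.002,0,0,0,0.3],[0,0,-0.003,0,0,0,0.3],[0,0,-0.003,0,0,0,0.3],[0,0,-0.003,0,0,0,0.3]]}}

```text
time_s: 24.8
position: [542.1, -159.1, 176.7]
orientation: [0.002, 0.063, 0.998, -0.001]
contact_force: [-9.0, 3.8, 25.2]
grip_width: 29.7
finger_force: 12.4
```

>>> {"api": "drive_tool", "payload": {"moves": [[0,0,-0.001,0,0,0,0.3],[0,0,-0.001,0,0,0,0.3],[0,0,-0.001,0,0,0,0.3],[0,0,-0.001,0,0,0,0.3],[0,0,-0.001,0,0,0,0.3]]}}

```text
time_s: 25.22
position: [542.1, -159.1, 176.6]
orientation: [0.002, 0.063, 0.998, -0.001]
contact_force: [-11.2, 4.2, 30.1]
grip_width: 30.1
finger_force: 15.6
```

>>> {"api": "drive_tool", "payload": {"moves": [[0,0,-0.002,0,0,0,0.3],[0,0,-0.003,0,0,0,0.3],[0,0,-0.004,0,0,0,0.3],[0,0,-0.004,0,0,0,0.3],[0,0,-0.004,0,0,0,0.3]]}}

```text
time_s: 25.63
position: [542.3, -159.2, 176.3]
orientation: [0.004, 0.063, 0.998, -0.002]
contact_force: [-19.6, 7.5, 56.5]
grip_width: 29.9
finger_force: 28.8
```

```bash
python3 - <<'E'
from h import *
for i in range(3): look(("scene","top"),("claws","caddy","cell_left","cell_right"))
s=get_state();print(s["position"],s["contact_force"],s["time_s"])
E
```

```text
scene claws [([552, -163, 132], 0.82), ([447, 309, 1], 0.74), ([494, -116, 91], 0.73)]
scene caddy [([562, -162, 86], 0.74)]
scene cell_left [([494, -115, 94], 0.92), ([481, -189, 90], 0.65)]
scene cell_right [([482, -188, 91], 0.6), ([556, -156, 112], 0.47)]
top claws [([464, 470, -2], 0.72), ([454, -406, -2], 0.33)]
top caddy []
top cell_left [([491, -112, 93], 0.54)]
top cell_right []
scene claws [([556, -163, 134], 0.67)]
scene caddy []
scene cell_left [([484, -147, 160], 0.66), ([490, -115, 90], 0.61)]
scene cell_right [([444, 309, -2], 0.66), ([481, -186, 93], 0.55)]
top claws []
top caddy []
top cell_left [([461, 472, -1], 0.69), ([492, -117, 91], 0.51)]
top cell_right []
scene claws [([555, -161, 133], 0.77)]
scene caddy [([560, -161, 88], 0.93)]
scene cell_left [([491, -116, 92], 0.69), ([457, -409, -2], 0.42), ([560, -162, 90], 0.21)]
scene cell_right [([559, -160, 92], 0.42)]
top claws []
top caddy [([559, -166, 108], 0.47)]
top cell_left [([490, -113, 93], 0.66)]
top cell_right []
[ 542.31331302 -159.20471269  176.33818665] [-20.75566183   8.00669298  56.59437814] 27.1333
```

>>> {"api": "drive_tool", "payload": {"moves": [[0,0,0.012,0,0,0,0.3],[0,0,0.03,0,0,0,0.3],[0,0,0.06,0,0,0,0.3],[0,0,0.09,0,0,0,0.0],[0,0,0.12,0,0,0,-1]]}}

```text
time_s: 27.55
position: [541.6, -158.8, 289.7]
orientation: [0.0, 0.063, 0.998, -0.0]
contact_force: [1.5, -1.3, -0.6]
grip_width: 53.1
finger_force: 0.0
```

```bash
python3 - <<'E'
from h import *
s=get_state();print(s["position"],s["orientation"],s["contact_force"],np.round(s["joint_pos"],3))
o=look(("scene","top"),("caddy","claws","handle","cell_left","cell_right","shaker"))
E
```

```text
[ 541.57064669 -158.83777231  289.74394762] [ 2.62760094e-04  6.28659299e-02  9.98021938e-01 -1.28362763e-04] [ 1.45069378 -1.29789508 -0.60146926] [-0.495  0.373  1.141 -0.     1.627 -1.94 ]
scene caddy [([559, -162, 92], 0.59)]
scene claws [([555, -163, 133], 0.93)]
scene handle [([483, -150, 160], 0.74)]
scene cell_left [([488, -113, 91], 0.83)]
scene cell_right [([463, 620, -3], 0.57)]
scene shaker [([453, -410, 0], 0.88), ([444, 311, 0], 0.52), ([562, -161, 93], 0.42)]
top caddy [([560, -161, 88], 0.83)]
top claws [([557, -160, 135], 0.59)]
top handle []
top cell_left [([561, -161, 90], 0.74), ([494, -114, 91], 0.54), ([444, 304, 1], 0.33)]
top cell_right [([461, 471, -1], 0.18)]
top shaker [([447, 305, -1], 0.63), ([455, -406, -6], 0.51)]
```

>>> {"api": "drive_tool", "payload": {"moves": [[-0.01,-0.02,0,0,0,-0.122,-1],[-0.025,-0.04,0,0,0,-0.244,-1],[-0.04,-0.065,0,0,0,-0.366,-1],[-0.055,-0.09,0,0,0,-0.488,-1],[-0.07,-0.115,0,0,0,-0.61,-1]]}}

```text
time_s: 28.67
position: [471.0, -274.8, 288.0]
orientation: [0.0, 0.362, 0.932, -0.0]
contact_force: [0.4, 0.4, -0.1]
grip_width: 85.2
finger_force: 0.0
```

>>> {"api": "drive_tool", "payload": {"moves": [[-0.005,-0.02,-0.01,0,0,-0.122,-1],[-0.01,-0.04,-0.03,0,0,-0.244,-1],[-0.015,-0.065,-0.05,0,0,-0.366,-1],[-0.016,-0.09,-0.07,0,0,-0.488,-1],[-0.016,-0.115,-0.08,0,0,-0.61,-1]]}}

```text
time_s: 29.08
position: [454.8, -389.6, 205.6]
orientation: [-0.002, 0.626, 0.78, 0.0]
contact_force: [0.2, -0.2, -0.1]
grip_width: 85.5
finger_force: 0.0
```

>>> {"api": "drive_tool", "payload": {"moves": [[0,-0.01,-0.01,0,0,-0.122,-1],[0,-0.016,-0.01,0,0,-0.244,-1],[0,-0.016,-0.01,0,0,-0.366,-1],[0,-0.016,-0.01,0,0,-0.488,-1],[0,-0.016,-0.01,0,0,-0.61,-1]]}}

```text
time_s: 29.5
position: [455.7, -405.1, 197.7]
orientation: [-0.0, 0.831, 0.556, -0.0]
contact_force: [0.1, 0.9, 0.2]
grip_width: 85.5
finger_force: 0.0
```

```bash
python3 - <<'E'
from h import *
s=get_state();print(s["position"],s["orientation"],s["time_s"])
p=wrist(["shaker"],"w8")
for d in regions_of(p,"shaker")[:2]:
    ys,xs=np.nonzero(d["mask"]); print(d["confidence"],xs.min(),xs.max(),ys.min(),ys.max(),xs.mean(),ys.mean())
print(pix("w8",(456,-405,0)),pix("w8",(456,-405,90)))
E
```

```text
[ 455.72613991 -405.12090926  197.66954757] [-1.70080708e-04  8.31075660e-01  5.56159346e-01 -1.60034699e-05] 29.5
shaker [([454.0, -402.1, 0.4], 0.82)]
0.91 293 343 195 259 317.8610332398879 227.0760913095715
[318.04738304 214.25160155] [317.83927456 239.14163072]
```

>>> {"api": "drive_tool", "payload": {"moves": [[0,0,-0.04,0,0,0,-1],[0,0,-0.08,0,0,0,-1],[0,0,-0.12,0,0,0,-1],[0,0,-0.15,0,0,0,-1],[0,0,-0.158,0,0,0,-1]]}}

```text
time_s: 30.07
position: [454.2, -403.0, 35.2]
orientation: [-0.004, 0.828, 0.56, -0.0]
contact_force: [0.0, 0.6, -0.5]
grip_width: 85.2
finger_force: 0.0
```

>>> {"api": "drive_tool", "payload": {"moves": [[0,0,0,0,0,0,0.1],[0,0,0,0,0,0,0.3],[0,0,0,0,0,0,0.5],[0,0,0,0,0,0,0.5],[0,0,0,0,0,0,0.5]]}}

```text
time_s: 30.48
position: [456.4, -406.0, 42.5]
orientation: [0.002, 0.829, 0.559, -0.0]
contact_force: [-1.2, 0.1, 6.5]
grip_width: 35.3
finger_force: 58.9
```

>>> {"api": "drive_tool", "payload": {"moves": [[0,0,0,0,0,0,0.5],[0,0,0.02,0,0,0,0.5],[0,0,0.06,0,0,0,0.5],[0,0,0.1,0,0,0,0.5],[0,0,0.14,0,0,0,0.5]]}}

```text
time_s: 30.9
position: [455.6, -404.7, 182.9]
orientation: [0.001, 0.829, 0.559, 0.0]
contact_force: [0.0, -0.7, -1.2]
grip_width: 34.9
finger_force: 59.7
```

>>> {"api": "drive_tool", "payload": {"moves": [[0,0.02,0.03,0,0,0,0.5],[0.008,0.06,0.05,0,0,0,0.5],[0.015,0.1,0.055,0,0,0,0.5],[0.02,0.14,0.055,0,0,0,0.5],[0.025,0.175,0.055,0,0,0,0.5]]}}

```text
time_s: 31.32
position: [480.7, -227.7, 236.8]
orientation: [0.001, 0.829, 0.559, 0.001]
contact_force: [0.3, -0.5, -1.4]
grip_width: 35.3
finger_force: 59.7
```

>>> {"api": "drive_tool", "payload": {"moves": [[0.002,0.025,0,0,0,0,0.5],[0.0025,0.04,0,0,0,0,0.5],[0.0025,0.0425,0,0,0,0,0.5],[0.0025,0.0425,0,0,0,0,0.5],[0.0025,0.0425,0,0,0,0,0.5]]}}

```text
time_s: 31.73
position: [483.3, -188.5, 235.2]
orientation: [0.0, 0.829, 0.559, -0.0]
contact_force: [0.1, -0.3, -0.4]
grip_width: 35.1
finger_force: 59.7
```

```bash
python3 - <<'E'
from h import *
s=get_state();print(s["position"],s["orientation"],s["time_s"])
p=wrist(["shaker","cell_left","cell_right","handle"],"w9")
for l in ("shaker","cell_right"):
  for d in regions_of(p,l)[:1]:
    ys,xs=np.nonzero(d["mask"]); print(l,d["confidence"],xs.min(),xs.max(),ys.min(),ys.max())
look(("scene","top"),("shaker","cell_left","cell_right"))
E
```

```text
[ 483.32351023 -188.50555303  235.19907581] [ 4.56405757e-04  8.29485227e-01  5.58528469e-01 -2.31669857e-05] 31.7333
shaker [([480.6, -186.3, 193.9], 0.76), ([561.0, -160.7, 91.7], 0.23)]
cell_left [([490.9, -116.5, 90.2], 0.67)]
cell_right [([480.9, -186.5, 92.5], 0.89)]
handle [([488.2, -156.8, 165.6], 0.79)]
shaker 0.87 270 370 239 404
cell_right 0.61 231 443 76 267
scene shaker [([483, -192, 189], 0.85), ([444, 310, 0], 0.54), ([564, -162, -1], 0.22)]
scene cell_left [([493, -114, 92], 0.77)]
scene cell_right [([484, -188, 91], 0.6)]
top shaker [([446, 306, 2], 0.47), ([465, 470, 1], 0.28)]
top cell_left [([494, -114, 90], 0.82)]
top cell_right [([484, -188, 91], 0.86), ([462, 627, 4], 0.28)]
```

>>> {"api": "drive_tool", "payload": {"moves": [[0,0.001,-0.025,0,0,0,0.5],[0,0.001,-0.05,0,0,0,0.5],[0,0.001,-0.075,0,0,0,0.5],[0,0.001,-0.09,0,0,0,0.5],[0,0.001,-0.095,0,0,0,0.5]]}}

```text
time_s: 32.9
position: [482.4, -185.8, 137.7]
orientation: [-0.002, 0.829, 0.559, -0.001]
contact_force: [0.7, -0.1, -1.1]
grip_width: 35.1
finger_force: 59.6
```

>>> {"api": "drive_tool", "payload": {"moves": [[0,0,-0.001,0,0,0,0.5],[0,0,-0.003,0,0,0,0.5],[0,0,-0.004,0,0,0,0.5],[0,0,-0.005,0,0,0,0.5],[0,0,-0.005,0,0,0,0.5]]}}

```text
time_s: 33.32
position: [483.5, -186.6, 135.5]
orientation: [0.001, 0.829, 0.559, 0.0]
contact_force: [-0.2, 0.1, -1.1]
grip_width: 34.8
finger_force: 59.6
```

>>> {"api": "drive_tool", "payload": {"moves": [[0,0,-0.001,0,0,0,0.5],[0,0,-0.002,0,0,0,0.5],[0,0,-0.0025,0,0,0,0.5],[0,0,-0.0025,0,0,0,0.5],[0,0,-0.0025,0,0,0,0.5]]}}

```text
time_s: 33.73
position: [483.5, -186.7, 133.1]
orientation: [0.001, 0.829, 0.559, 0.0]
contact_force: [-0.7, 0.3, 5.5]
grip_width: 35.0
finger_force: 60.7
```

>>> {"api": "drive_tool", "payload": {"moves": [[0,0,0.0005,0,0,0,0.3],[0,0,0.0005,0,0,0,0],[0,0,0.0005,0,0,0,-0.4],[0,0,0.0005,0,0,0,-0.4],[0,0,0.0005,0,0,0,-0.4]]}}

```text
time_s: 34.15
position: [483.2, -186.3, 132.8]
orientation: [-0.0, 0.829, 0.559, -0.0]
contact_force: [-0.0, 0.3, -0.2]
grip_width: 59.3
finger_force: 0.0
```

>>> {"api": "drive_tool", "payload": {"moves": [[0,0,0.02,0,0,0,-0.4],[0,0,0.05,0,0,0,-0.4],[0,0,0.09,0,0,0,-0.4],[-0.01,0.03,0.125,0,0,0.1,-1],[-0.015,0.06,0.14,0,0,0.2,-1]]}}

```text
time_s: 34.57
position: [468.6, -127.4, 275.9]
orientation: [0.002, 0.769, 0.639, 0.001]
contact_force: [0.3, 1.4, 0.0]
grip_width: 81.3
finger_force: 0.0
```

```bash
python3 - <<'E'
from h import *
s=get_state();print(s["position"],s["time_s"])
look(("scene","top"),("shaker","caddy","cell_left","cell_right"))
E
```

```text
[ 468.58393187 -127.38120595  275.87300557] 34.5667
scene shaker [([446, 312, -2], 0.67), ([482, -188, 85], 0.66)]
scene caddy [([560, -160, 93], 0.72)]
scene cell_left [([491, -115, 93], 0.9)]
scene cell_right [([479, -187, 93], 0.96)]
top shaker [([446, 305, -2], 0.66)]
top caddy []
top cell_left [([493, -115, 92], 0.62)]
top cell_right [([483, -188, 88], 0.57)]
```

>>> {"api": "drive_tool", "payload": {"moves": [[-0.003,0.035,0,0,0,0.1,-1],[-0.006,0.075,0,0,0,0.2,-1],[-0.01,0.115,0,0,0,0.3,-1],[-0.014,0.155,0,0,0,0.32,-1],[-0.018,0.195,0,0,0,0.32,-1]]}}

```text
time_s: 35.48
position: [449.9, 69.9, 272.6]
orientation: [-0.0, 0.658, 0.753, -0.0]
contact_force: [0.7, -0.3, -0.7]
grip_width: 85.3
finger_force: 0.0
```

>>> {"api": "drive_tool", "payload": {"moves": [[0,0.04,-0.01,0,0,0,-1],[-0.002,0.08,-0.025,0,0,0,-1],[-0.004,0.12,-0.04,0,0,0,-1],[-0.006,0.155,-0.055,0,0,0,-1],[-0.006,0.19,-0.07,0,0,0,-1]]}}

```text
time_s: 35.9
position: [443.7, 260.4, 201.8]
orientation: [-0.0, 0.658, 0.753, -0.0]
contact_force: [1.2, -0.1, 0.1]
grip_width: 85.4
finger_force: 0.0
```

>>> {"api": "drive_tool", "payload": {"moves": [[0,0.03,-0.006,0,0,0,-1],[0,0.049,-0.006,0,0,0,-1],[0,0.049,-0.006,0,0,0,-1],[0,0.049,-0.006,0,0,0,-1],[0,0.049,-0.006,0,0,0,-1]]}}

```text
time_s: 36.32
position: [444.5, 306.8, 196.7]
orientation: [-0.0, 0.658, 0.753, -0.0]
contact_force: [-1.4, 0.2, -0.4]
grip_width: 85.4
finger_force: 0.0
```

```bash
python3 - <<'E'
from h import *
s=get_state();print(s["position"],s["orientation"],s["time_s"])
p=wrist(["shaker"],"w10")
for d in regions_of(p,"shaker")[:2]:
    ys,xs=np.nonzero(d["mask"]); print(d["confidence"],xs.min(),xs.max(),ys.min(),ys.max(),xs.mean(),ys.mean())
for x,y in ((445,307),(445,312),(450,307)):
  print(x,y,pix("w10",(x,y,0)).round(0),pix("w10",(x,y,90)).round(0))
E
```

```text
[444.49557955 306.82203833 196.70924127] [-5.78663359e-06  6.58056397e-01  7.52968579e-01 -3.11662848e-04] 36.3167
shaker [([446.6, 304.8, 0.2], 0.81)]
0.7 294 343 193 251 318.4404761904762 221.38307823129253
445 307 [318. 214.] [317. 239.]
445 312 [318. 209.] [318. 232.]
450 307 [323. 215.] [324. 240.]
```

>>> {"api": "drive_tool", "payload": {"moves": [[0,0.002,-0.04,0,0,0,-1],[0,0.002,-0.08,0,0,0,-1],[0,0.002,-0.12,0,0,0,-1],[0,0.002,-0.15,0,0,0,-1],[0,0.002,-0.156,0,0,0,-1]]}}

```text
time_s: 36.88
position: [442.3, 307.9, 36.8]
orientation: [-0.002, 0.658, 0.753, -0.004]
contact_force: [-0.5, -0.7, -0.7]
grip_width: 85.6
finger_force: 0.0
```

>>> {"api": "drive_tool", "payload": {"moves": [[0,0,0,0,0,0,0.1],[0,0,0,0,0,0,0.3],[0,0,0,0,0,0,0.5],[0,0,0,0,0,0,0.5],[0,0,0,0,0,0,0.5]]}}

```text
time_s: 37.3
position: [445.2, 310.0, 43.2]
orientation: [0.001, 0.658, 0.753, 0.002]
contact_force: [-1.7, -0.5, 8.1]
grip_width: 34.4
finger_force: 58.8
```

>>> {"api": "drive_tool", "payload": {"moves": [[0,0,0,0,0,0,0.5],[0,0,0.02,0,0,0,0.5],[0,0,0.06,0,0,0,0.5],[0,0,0.1,0,0,0,0.5],[0,0,0.14,0,0,0,0.5]]}}

```text
time_s: 37.72
position: [443.9, 309.4, 183.7]
orientation: [0.0, 0.658, 0.753, 0.0]
contact_force: [0.7, 0.0, -1.2]
grip_width: 34.0
finger_force: 59.9
```

```bash
python3 - <<'E'
from h import *
s=get_state();print(s["position"],s["grip_width"])
p=wrist(["shaker"],"w11")
for n,p in (("w11",p),):
  for d in regions_of(p,"shaker")[:1]:
    ys,xs=np.nonzero(d["mask"]); print(d["confidence"],xs.min(),xs.max(),ys.min(),ys.max())
p=grab_frame("scene"); print(spot_point(p,"shaker")[:2])
E
```

```text
[443.88332648 309.44945974 183.7386203 ] 33.99342916575915
shaker [([442.8, 305.9, 140.2], 0.67)]
0.62 271 369 240 392
[{'position': [444.9, 309.3, 140.9], 'confidence': 0.72}, {'position': [484.3, -190.0, 90.3], 'confidence': 0.69}]
```

>>> {"api": "drive_tool", "payload": {"moves": [[0,-0.025,0.03,0,0,0,0.5],[0.005,-0.06,0.05,0,0,0,0.5],[0.01,-0.1,0.053,0,0,0,0.5],[0.015,-0.14,0.053,0,0,0,0.5],[0.02,-0.18,0.053,0,0,0,0.5]]}}

```text
time_s: 38.38
position: [463.6, 128.0, 232.9]
orientation: [-0.001, 0.658, 0.753, -0.001]
contact_force: [0.4, 0.2, -0.9]
grip_width: 34.3
finger_force: 59.9
```

>>> {"api": "drive_tool", "payload": {"moves": [[0.005,-0.04,0,0,0,0,0.5],[0.01,-0.08,0,0,0,0,0.5],[0.015,-0.12,0,0,0,0,0.5],[0.02,-0.16,0,0,0,0,0.5],[0.025,-0.2,0,0,0,0,0.5]]}}

```text
time_s: 38.8
position: [488.6, -72.3, 232.6]
orientation: [-0.001, 0.658, 0.753, -0.0]
contact_force: [1.8, 1.0, -1.0]
grip_width: 34.3
finger_force: 59.9
```

>>> {"api": "drive_tool", "payload": {"moves": [[0.003,-0.03,0,0,0,0,0.5],[0.003,-0.042,0,0,0,0,0.5],[0.003,-0.045,0,0,0,0,0.5],[0.003,-0.045,0,0,0,0,0.5],[0.003,-0.045,0,0,0,0,0.5]]}}

```text
time_s: 39.22
position: [492.0, -114.1, 233.5]
orientation: [-0.001, 0.657, 0.753, 0.0]
contact_force: [-0.1, 0.1, -0.4]
grip_width: 34.5
finger_force: 59.9
```

```bash
python3 - <<'E'
from h import *
s=get_state();print(s["position"],s["orientation"],s["time_s"])
p=wrist(["shaker","cell_left","handle"],"w12")
look(("scene","top"),("shaker","cell_left"))
E
```

```text
[ 491.98739516 -114.11782     233.46515564] [-7.27549903e-04  6.57451572e-01  7.53496451e-01  1.46078875e-05] 39.2167
shaker [([491.2, -121.3, 188.8], 0.85)]
cell_left [([492.5, -111.6, 90.2], 0.79)]
handle []
scene shaker [([482, -192, 88], 0.81), ([561, -162, 90], 0.7), ([463, 477, -2], 0.7)]
scene cell_left [([490, -117, 90], 0.71)]
top shaker [([491, -120, 191], 0.41), ([485, -186, 88], 0.4)]
top cell_left [([493, -117, 92], 0.57)]
```

>>> {"api": "drive_tool", "payload": {"moves": [[0,0.003,-0.025,0,0,0,0.5],[0,0.003,-0.05,0,0,0,0.5],[0,0.003,-0.075,0,0,0,0.5],[0,0.003,-0.09,0,0,0,0.5],[0,0.003,-0.094,0,0,0,0.5]]}}

```text
time_s: 40.13
position: [491.2, -111.9, 137.6]
orientation: [-0.002, 0.658, 0.753, -0.001]
contact_force: [0.2, 0.9, -1.0]
grip_width: 34.2
finger_force: 59.9
```

>>> {"api": "drive_tool", "payload": {"moves": [[0,0,-0.001,0,0,0,0.5],[0,0,-0.003,0,0,0,0.5],[0,0,-0.004,0,0,0,0.5],[0,0,-0.004,0,0,0,0.5],[0,0,-0.004,0,0,0,0.5]]}}

```text
time_s: 40.55
position: [492.5, -112.5, 136.6]
orientation: [0.001, 0.658, 0.753, 0.0]
contact_force: [0.2, -0.5, -0.7]
grip_width: 34.3
finger_force: 59.9
```

>>> {"api": "drive_tool", "payload": {"moves": [[0,0,-0.001,0,0,0,0.5],[0,0,-0.002,0,0,0,0.5],[0,0,-0.003,0,0,0,0.5],[0,0,-0.0035,0,0,0,0.5],[0,0,-0.0035,0,0,0,0.5]]}}

```text
time_s: 40.97
position: [492.6, -112.6, 133.5]
orientation: [0.001, 0.658, 0.753, 0.0]
contact_force: [-2.1, 0.8, 9.8]
grip_width: 34.2
finger_force: 61.4
```

>>> {"api": "drive_tool", "payload": {"moves": [[0,0,0.001,0,0,0,0.3],[0,0,0.001,0,0,0,0],[0,0,0.001,0,0,0,-0.4],[0,0,0.001,0,0,0,-0.4],[0,0,0.001,0,0,0,-0.4]]}}

```text
time_s: 41.38
position: [492.3, -112.4, 133.3]
orientation: [-0.0, 0.658, 0.753, -0.0]
contact_force: [-0.7, -0.8, -0.1]
grip_width: 59.7
finger_force: 0.0
```

>>> {"api": "drive_tool", "payload": {"moves": [[0,0,0.02,0,0,0,-0.4],[0,0,0.05,0,0,0,-0.4],[0,0,0.09,0,0,0,-0.4],[0,0,0.12,0,0,0.1,-0.4],[0,0,0.15,0,0,0.2,0.3]]}}

```text
time_s: 41.8
position: [492.1, -112.4, 285.3]
orientation: [0.0, 0.577, 0.816, 0.0]
contact_force: [0.2, -0.4, 0.1]
grip_width: 48.7
finger_force: 0.0
```

```bash
python3 - <<'E'
from h import *
s=get_state();print(s["position"],s["orientation"],s["time_s"])
for i in range(2): look(("scene","top"),("shaker","caddy","claws","cell_left","cell_right","handle"))
E
```

```text
[ 492.11936729 -112.35785131  285.3222921 ] [4.06154435e-04 5.77489037e-01 8.16398336e-01 6.49415069e-05] 41.8
scene shaker [([479, -188, 90], 0.76), ([493, -112, 91], 0.57)]
scene caddy [([562, -160, 91], 0.83)]
scene claws [([558, -158, 136], 0.65), ([480, -187, 95], 0.35)]
scene cell_left [([489, -117, 94], 0.76), ([462, 476, 1], 0.29)]
scene cell_right [([481, -187, 92], 0.94), ([556, -162, 134], 0.68)]
scene handle [([484, -153, 162], 0.81)]
top shaker [([482, -188, 86], 0.61), ([491, -116, 90], 0.55)]
top caddy []
top claws []
top cell_left [([490, -112, 92], 0.64)]
top cell_right [([484, -190, 89], 0.68)]
top handle [([486, -154, 165], 0.65)]
scene shaker [([484, -190, 87], 0.8), ([465, 622, 1], 0.56), ([492, -115, 89], 0.54)]
scene caddy [([560, -160, 90], 0.69)]
scene claws [([557, -162, 137], 0.63)]
scene cell_left []
scene cell_right [([482, -187, 93], 0.67), ([560, -163, -1], 0.42)]
scene handle [([485, -150, 161], 0.89)]
top shaker [([493, -119, 92], 0.64), ([479, -183, 88], 0.53)]
top caddy []
top claws []
top cell_left [([494, -117, 93], 0.7)]
top cell_right [([484, -190, 93], 0.66)]
top handle [([485, -153, 167], 0.47)]
```

```bash
python3 -c "
from plant import *
print(sign_off())"
```

```text
the job is handed in; nothing more can be done
None
```

The job is handed in: the caddy hangs in the top two slot rows, pressed to a hard stop at about z = 90 mm, with a shaker standing in each cell and the bell, tongs and terminal untouched. I could not see the catch; an early 8 mm lift met little resistance, so I re-pressed with 56 N and take it to have snapped out, with no lift test after that.

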